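# Press a laminated acetate block in a ratchet squeeze clamp

### The arm

A 6-joint arm with a two-finger parallel gripper is mounted at the origin on the work surface. World frame = base frame: x ahead of the robot, y to its left, z up, the work surface at z = 0. Lengths are in m, angles in rad, forces in N, time in s.
With the tool pointing down it reaches from about 0.4 to 0.825 m from the base axis. Payload 7 kg.
Tool frame: the origin (TCP) lies between the finger pads; the fingertips stand 11 mm ahead of it and the grasp point (between the pads) lies 8 mm behind it; z points along the fingers, y is the line along which they close (so a half turn about z gives the same grasp; the last joint's range is limited). The gripper opens to 88 mm and grips with 3 to 60 N. Pads are 19 mm wide; open, the fingers measure 130 mm over their backs; the gripper's body (78 mm by 193 mm) begins 47 mm behind the grasp point.
Start: joints at [1.455, 0.359, 0.012, 0, -1.224, -0.288], TCP at [0.265, 0.621, 0.238] pointing down, gripper open.
Joint ranges: [-3.07, 3.07], [-1.43, 2.12], [-1.02, 1.25], [-3.03, 1.67], [-3.05, -0], [-3.03, 3.03]. Speed limits (rad/s): [2.39, 2.39, 3.01, 3.14, 3.14, 3.14].

### API

Orientations are given as a unit quaternion [w, x, y, z].
In Python, from rig import * gives the robot as it stands.
- The arm moves only by the tool arm_command, never from a script. Its argument "deltas" is a list of rows, each a list of 7 numbers: the turn, a rotation vector about the tool's x, y, z in degrees, then the shift along the tool's x, y, z in cm, then the opening, from -1 (shut) to 1 (fully open), so that 0 is half open. In form: [[wx, wy, wz, x, y, z, claw], ...]. A call has 1 to 12 rows; each row shifts and turns the commanded pose from where the row before left it, along the tool's axes as they then stand; what a row does not reach is not made up. A row lasts 1/10 s, in which the tool goes at most 50 mm and 8.59 degrees, less where a joint would pass 70% of its speed; a pose out of reach is approached as far as the arm can. A call with a gripper value outside its range is refused whole. The fingers move at their own pace and stop on an object; "squeeze" is the grip in N (left out, the last holds). Time passes only in rows, so rows that do not move let the fingers close. It gives the time, the measured TCP pose, the force, the opening and the grip force at its end, in the units of the state.
- read_state(): the state, without advancing time (a new reading comes with each control period).
- get_image(name): name is "side" or "top"; returns the picture (400x640x3 uint8, red, green, blue); there is no depth.
- camera_info(name): a dict with "vertical_fov" (degrees; the focal length in pixels is half the picture's height over the tangent of half this angle, whatever the lens; pixels are square), "cx", "cy" (the principal point, pixels), "camera_from_world" (4x4, takes a point from world to camera coordinates). Camera axes: x right, y up, looking along -z (the intrinsics and any distortion apply to the point x, -y, -z); pixel columns grow to the right and rows downward; lengths in m; the calibration is good to about 2 mm. A picture is of the moment at which its call begins. camera_info takes no time and is no camera call.
- job_done(): hands the job in; it is judged then, once.
The state is a dict: "clock": time; "qpos": joint angles; "qd": joint speeds; "joint_efforts": joint torques, N m; "tool_pos": TCP position; "tcp_rot": TCP orientation; "ft_force": force on the tool from outside, world axes, zero at the start; "torque": the same for the moment, N m; "grip_width": opening from 0.0 (shut) to 1.0 (fully open); "grasp_force": force on a finger pad.
Only numpy, scipy, OpenCV 4.12 (cv2) and the standard library are available. Lean on these libraries where they do the work, as an engineer would, in place of code of your own. Each camera call takes 0.05 s, during which the arm holds its last target. There are 200 camera calls.

### The job

Take the acetate block out of the blue tray and lay it across the bed of the ratchet clamp, between the sprung pad and the stop. Then squeeze the clamp's two upright handles together again and again, letting them spring open between strokes, until the pad presses the block against the stop with its spring pushed about half way in, never down to the bottom; finish while still holding the handles squeezed like that. Move the jaw only by pumping the handles, and leave the other things on the tray and counter where they are.

Things in the scene. Friction and masses are not known exactly. Their poses are not given: they have to be found in the camera images.
- block: The work: a laminated acetate block, one half dark havana brown, the other amber, 46 mm long (its x), 24 mm thick (its y, the pressing direction), 28 mm high (its z), about 60 g. Origin: centre of its underside. It starts in the blue tray, whose floor is 4 mm above the counter and whose rim stands 11 mm above the counter.
- clamp: The ratchet clamp, fixed to the counter: steel base 100 x 280 x 12 mm. Origin: centre of its underside. Its y is the pressing direction: handles at y = -100 mm, ratchet housing (48 mm wide, 60 mm high) to y = -10 mm, then the jaw, and the stop at y = +115 mm. Its x runs across, the line along which the handles close. A toothed bar (top at 40 mm) runs back between the handles. Its yaw is within 0.25 rad.
- bed (a point): A point on top of the bed where the block may be put: clamp y = 85 mm, 30 mm above the counter. The bed is a flat bar 44 mm wide (clamp x), open at both sides, from housing to stop. The block lies with its long side across it (block y along clamp y, either way round), its middle within 15 mm of the bed's middle line. The advancing pad pushes it on to the stop.
- stop: The fixed steel stop at the far end of the bed, 50 mm wide, 36 mm high above the bed. Origin: lower edge of its pressing face, middle (clamp y = 115 mm, z = 30 mm).
- jaw_head: The jaw: dark steel block 40 mm wide, 20 mm thick, top 67 mm above the counter, on the toothed bar, the sprung pad in front. It is moved towards the stop by the handles only, never pushed by hand; 4 N of friction keeps it where it is. Origin: not on the jaw but at the clamp's origin shifted along clamp y by joint jaw; the jaw's front face is 23 mm further along y.
- jaw (a joint): How far the jaw has advanced, m: 0 fully back, starts between 0 and 0.014, at most 0.062. With the pad's spring relaxed, the pad's pressing face is at clamp y = 47 mm + this value, so a 24 mm block against the stop is touched at 0.044.
- pad (a joint): How far the sprung pad (white plate 36 x 26 x 8 mm on a 12 mm thick plunger before the jaw) is pushed back to the jaw, m: 0 relaxed (16 mm of plunger shows between plate and jaw), 0.016 bottomed. Spring: 1.5 N per mm. When the handles are let go under pressure the jaw yields until only 0 to 3 mm is left, so the handles must be kept held.
- handles (a point): The point midway between the two handles, at a good gripping height: 80 mm above the counter (clamp x = 0, y = -100 mm). Grip there from above, one finger outside each handle, closing along clamp x; the handles' tops are 98 mm above the counter and 22 mm wide (clamp y).
- trigger (a joint): How far each handle has moved inward, m: 0 sprung open, 0.0145 fully squeezed; both move alike. A squeeze carries a pawl forward by as much; it catches a tooth (6 mm apart, so up to 6 mm of idle travel) and pushes the jaw; on release it clicks back over the teeth and the jaw stays. A full stroke moves the jaw about 12 mm (8 to 14). It takes 3 N a handle idle, up to 15 N pressing hard.
- handle_l: The handle on the clamp's -x side: upright black plastic bar 10 mm (clamp x) x 22 mm (clamp y). Its outer face is at clamp x = -30 mm when open (60 mm over both handles) and at -15.5 mm when fully squeezed (31 mm over both). Origin: the clamp's origin, shifted along +x by joint trigger.
- handle_r: The same handle on the clamp's +x side, mirrored. Origin: the clamp's origin, shifted along -x by joint trigger.
- lens: A round clear lens, 62 mm across, 8 mm high, lying in the other half of the tray, to be left alone. Origin: centre of its underside.
- frame: A havana acetate aviator frame, about 135 mm wide (its y), lying beyond the clamp, to be left alone. Origin: middle of the bridge, underside.
- pin: A steel frame heater pin on a 44 mm round foot, 100 mm high, to be left alone. Origin: centre of its underside.
- cloche: A clear glass cloche jar on a walnut base, 110 mm across, 148 mm high, to be left alone. Origin: centre of its underside.
- case: A black spectacle case 160 x 65 x 42 mm, to be left alone. Origin: centre of its underside.
- dropper: A small dropper bottle, 28 mm across, 65 mm high, to be left alone. Origin: centre of its underside.

How it is judged:
By the outcome, as a careful person would: the job done as asked, in the order asked, and still so for the second after the job is handed in, while the arm keeps its last pose, push and grip.
It also fails if it takes over 72 s, if anything falls off the work surface, if the arm or the gripper's body presses on something with over 40 N, if the wrist force passes 120 N, or if a joint passes its speed limit or range.

## Working session

There is one attempt and no reset: what is moved stays moved. The work goes in short steps, Python scripts to look and compute and a tool call to move; the robot and the scene stay as the last step left them, time stands still between calls to the robot, and variables do not carry over. Pictures are saved under pics/ and viewed, at most 10 in all, crops included, and the job is handed in when it is done.

Besides the shell and the picture viewer there is one more tool, called after "Call:" as name([rows], argument=value, ...), one row to a line, values as JSON. arm_command: Moves the arm, as the interface text tells. Its arguments: {"type":"object","properties":{"deltas":{"type":"array","items":{"type":"array","items":{"type":"number"}}},"squeeze":{"type":"number"}},"required":["deltas"]}

```bash
mkdir -p pics
python3 - <<'E'
from rig import *
import cv2,numpy as np
print(read_state())
for n in("top","side"):
    i=get_image(n);cv2.imwrite(f"pics/{n}0.png",i[:,:,::-1]);c=camera_info(n);print(n,c)
E
```

```text
{'clock': 0.0, 'qpos': array([ 1.45511303e+00,  3.59393997e-01,  1.10795159e-02, -3.33975803e-04,
       -1.22408320e+00, -2.88083534e-01]), 'qd': array([-3.07938867e-04, -1.54142852e-03,  6.76755903e-04,  8.64172070e-04,
        6.82250933e-05,  3.79978208e-04]), 'joint_efforts': array([-2.69040044e-05, -5.82719100e+01,  2.93063825e+01,  6.99740812e+00,
        6.98815507e-03, -1.63716059e-04]), 'tool_pos': array([0.26505351, 0.62028984, 0.23662997]), 'tcp_rot': array([ 8.11221463e-04,  9.79678932e-01, -2.00570499e-01, -8.74897765e-05]), 'ft_force': array([ 0.62769846, -0.98760538,  0.34280127]), 'torque': array([0.01704322, 0.00352771, 0.02205629]), 'grasp_force': 0.0, 'grip_width': 0.9998718710093988}
top {'vertical_fov': 53.57286274468412, 'cx': 320.97747152982487, 'cy': 198.5436146489183, 'camera_from_world': array([[ 0.02416221, -0.99968804,  0.00632466,  0.00711213],
       [ 0.99545111,  0.02464205,  0.09203179, -0.57194213],
       [-0.09215894,  0.00407219,  0.99573598, -1.27396692],
       [ 0.        ,  0.        ,  0.        ,  1.        ]])}
side {'vertical_fov': 50.97058580794443, 'cx': 322.52793524583643, 'cy': 197.62443202442518, 'camera_from_world': array([[-0.81519417, -0.57887789,  0.01894334,  0.46944822],
       [ 0.46321202, -0.63197759,  0.62132033, -0.27803044],
       [-0.34769683,  0.51527149,  0.78332765, -0.95161007],
       [ 0.        ,  0.        ,  0.        ,  1.        ]])}
```

View pics/top0.png

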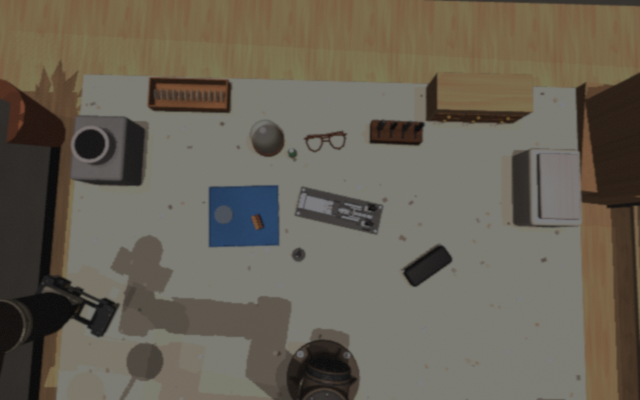

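View pics/side0.png

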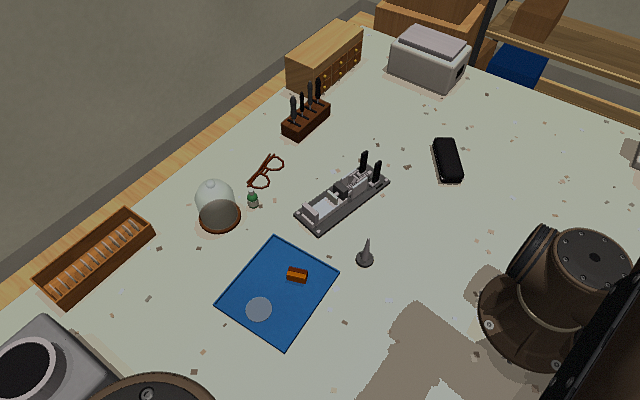

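The top view shows the block at about (257,222) in the blue tray. The clamp spans x 295–382 and y 187–233, with the stop at its left end and the handles at about (372,208) and (368,223). The side view shows the block at (297,275), the stop at (312,212) and the handles at (363,160) and (377,172).

```bash
cat > h.py <<'E'
from rig import *
import cv2,numpy as np
from scipy.spatial.transform import Rotation as R
def cam(n):
    c=camera_info(n);f=200/np.tan(np.radians(c["vertical_fov"]/2))
    return f,c["cx"],c["cy"],np.array(c["camera_from_world"])
def proj(n,p):
    f,cx,cy,T=cam(n);q=T[:3,:3]@np.asarray(p,float)+T[:3,3]
    return np.array([cx+f*q[0]/-q[2],cy-f*q[1]/-q[2]])
def ray(n,uv,z):
    f,cx,cy,T=cam(n);d=T[:3,:3].T@np.array([(uv[0]-cx)/f,-(uv[1]-cy)/f,-1]);o=-T[:3,:3].T@T[:3,3]
    return o+d*(z-o[2])/d[2]
def hsv(n):
    return cv2.cvtColor(get_image(n),cv2.COLOR_RGB2HSV)
def biggest(m):
    c=cv2.findContours(m.astype(np.uint8),cv2.RETR_EXTERNAL,cv2.CHAIN_APPROX_NONE)[0];return max(c,key=cv2.contourArea)
def tri(a,b):
    """two-view point from top pixel a, side pixel b"""
    P=[np.array([[f,0,-cx],[0,-f,-cy],[0,0,-1]])@T[:3] for f,cx,cy,T in (cam("top"),cam("side"))]
    X=cv2.triangulatePoints(P[0],P[1],np.array(a,float).reshape(2,1),np.array(b,float).reshape(2,1));return (X[:3]/X[3]).ravel()
E
python3 - <<'E'
from h import *
for n,(x0,y0,x1,y1) in {"top":(200,170,400,260),"side":(210,140,410,350)}.items():
    h=cv2.cvtColor(cv2.imread(f"pics/{n}0.png"),cv2.COLOR_BGR2HSV)
    m=np.zeros(h.shape[:2],np.uint8);m[y0:y1,x0:x1]=1
    H,S,V=h[...,0],h[...,1],h[...,2]
    c=biggest(m&(H<25)&(S>110));r=cv2.minAreaRect(c);print(n,"block",r)
    z=.032 if n=="top" else .02
    print([ray(n,p,z).round(4) for p in [r[0],*cv2.boxPoints(r)]])
    g=biggest(m&(S<70)&(V<(120 if n=="top" else 165)));r=cv2.minAreaRect(g);print("clamp",r,cv2.contourArea(g));print([ray(n,p,.012).round(4) for p in [r[0],*cv2.boxPoints(r)]])
t=cv2.imread("pics/top0.png")[175:245,200:400];s=cv2.imread("pics/side0.png")[140:300,200:400]
cv2.imwrite("pics/crop0.png",np.vstack([cv2.convertScaleAbs(cv2.resize(t,None,fx=4,fy=4,interpolation=2),alpha=1.8)]))
cv2.imwrite("pics/crop1.png",cv2.resize(s[:110,80:],None,fx=5,fy=5,interpolation=2))
E
```

```text
top block ((256.8999938964844, 221.70001220703125), (12.649109840393066, 6.324554920196533), 71.56504821777344)
[array([0.4904, 0.2273, 0.032 ]), array([0.5063, 0.2442, 0.032 ]), array([0.5132, 0.2249, 0.032 ]), array([0.4746, 0.2105, 0.032 ]), array([0.4677, 0.2297, 0.032 ])]
clamp ((243.5, 216.0), (64.0, 73.0), 90.0) 4498.0
[array([0.5087, 0.2753, 0.012 ]), array([0.6121, 0.4009, 0.012 ]), array([0.6181, 0.1585, 0.012 ]), array([0.4068, 0.1514, 0.012 ]), array([0.4011, 0.3903, 0.012 ])]
side block ((265.4431457519531, 173.66561889648438), (19.47844886779785, 42.36787414550781), 38.92754364013672)
[array([0.7554, 0.0263, 0.02  ]), array([0.777 , 0.0898, 0.02  ]), array([ 0.7996, -0.0521,  0.02  ]), array([ 0.7329, -0.0399,  0.02  ]), array([0.715, 0.098, 0.02 ])]
clamp ((343.155029296875, 195.22030639648438), (41.55641174316406, 103.29844665527344), 49.55377197265625) 3212.5
[array([ 0.5381, -0.0442,  0.012 ]), array([0.6177, 0.0887, 0.012 ]), array([ 0.5811, -0.2506,  0.012 ]), array([ 0.4524, -0.1872,  0.012 ]), array([0.5025, 0.1263, 0.012 ])]
```

View pics/crop0.png

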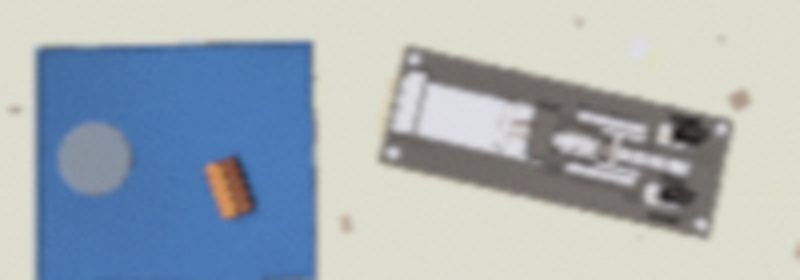

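View pics/crop1.png

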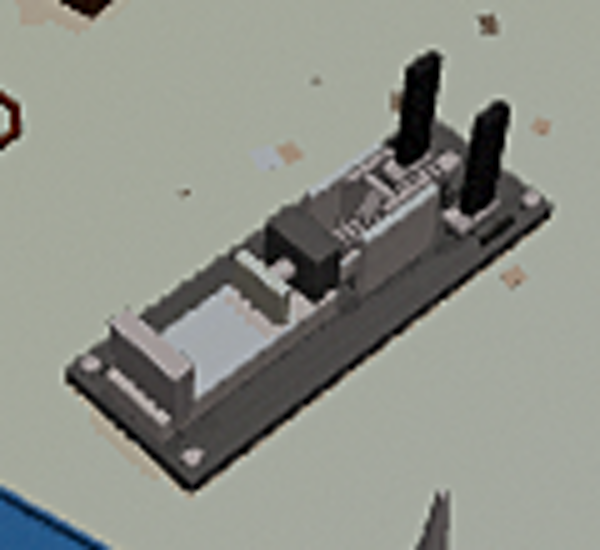

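The crops show the base corners at (405,47), (733,122), (708,238) and (379,161) in the top crop. The stop is at the left and the handles at the right. The block's long side is roughly along world x, centred at about (230,187) in the crop. The jaw is near its back position.

```bash
cat >> h.py <<'E'
def clampfit():
    px=[(np.array(p)+.5)/4-.5+[200,175] for p in [(405,47),(733,122),(708,238),(379,161)]]
    P=np.array([ray("top",p,.012) for p in px])
    c=P.mean(0);d=(P[0]+P[3]-P[1]-P[2]);d/=np.linalg.norm(d)
    return P,c,np.arctan2(-d[0],d[1])
def w(c,yaw,p): return R.from_rotvec([0,0,yaw]).apply(p)+[c[0],c[1],0]
E
python3 - <<'E'
from h import *
P,c,y=clampfit();print(P.round(4),c.round(4),y)
print("sizes",[np.linalg.norm(P[i]-P[i-1]).round(4) for i in range(4)])
for n,p in dict(bed=(0,.085,.03),handles=(0,-.1,.08),stop=(0,.115,.066),hl=(-.025,-.1,.098),hr=(.025,-.1,.098)).items():
    q=w(c,y,p);print(n,q.round(4),proj("top",q),proj("side",q).round(1))
for n in("top","side"):
    h=cv2.cvtColor(cv2.imread(f"pics/{n}0.png"),cv2.COLOR_BGR2HSV);x0,y0,x1,y1=dict(top=(245,210,270,236),side=(280,255,315,292))[n]
    m=np.zeros(h.shape[:2],np.uint8);m[y0:y1,x0:x1]=1
    ct=biggest(m&((h[...,0]<30)|(h[...,0]>170)|(h[...,2]<60))&1);r=cv2.minAreaRect(ct);print(n,r,cv2.contourArea(ct))
    if n=="top":b=ray(n,r[0],.028)
    bx=cv2.boxPoints(r);print([ray(n,p,.032).round(4) for p in bx])
    print("side c",r[0])
print(b,proj("side",[b[0],b[1],.018]))
print(R.from_quat(np.roll(read_state()["tcp_rot"],-1)).as_matrix().round(3))
E
```

```text
[[ 0.6119  0.0889  0.012 ]
 [ 0.5561 -0.1847  0.012 ]
 [ 0.4598 -0.1651  0.012 ]
 [ 0.5166  0.1076  0.012 ]] [ 0.5361 -0.0383  0.012 ] -0.20328119201371134
sizes [np.float64(0.0972), np.float64(0.2793), np.float64(0.0983), np.float64(0.2785)]
bed [0.5532 0.0449 0.03  ] [313.56186328 203.84918474] [319.9 209.7]
handles [ 0.5159 -0.1363  0.08  ] [370.81979538 215.88489316] [370.2 162. ]
stop [0.5593 0.0743 0.066 ] [304.23188672 200.83208697] [311.3 207.5]
hl [ 0.4914 -0.1312  0.098 ] [369.85325653 223.494762  ] [377.8 162.4]
hr [ 0.5404 -0.1413  0.098 ] [373.3126885  207.74005989] [364.1 152.4]
top ((257.20001220703125, 221.60000610351562), (13.914020538330078, 8.854375839233398), 71.56504821777344) 104.0
[array([0.5072, 0.2478, 0.032 ]), array([0.5169, 0.2209, 0.032 ]), array([0.4745, 0.205 , 0.032 ]), array([0.4647, 0.2318, 0.032 ])]
side c (257.20001220703125, 221.60000610351562)
side ((296.7059020996094, 274.67645263671875), (20.615528106689453, 14.067066192626953), 14.03624439239502) 250.5
[array([0.5011, 0.2561, 0.032 ]), array([0.5168, 0.2235, 0.032 ]), array([0.4707, 0.2064, 0.032 ]), array([0.4561, 0.2391, 0.032 ])]
side c (296.7059020996094, 274.67645263671875)
[0.49090558 0.22695929 0.028     ] [296.37886593 275.03832291]
[[ 0.92  -0.393 -0.   ]
 [-0.393 -0.92  -0.001]
 [ 0.     0.001 -1.   ]]
```

Call:
arm_command([
  [0, 0, 0, 3.62, 2.73, 0, 1],
  [0, 0, 0, 3.62, 2.73, 0, 1],
  [0, 0, 0, 3.62, 2.73, 0, 1],
  [0, 0, 0, 3.62, 2.73, 0, 1],
  [0, 0, 0, 3.62, 2.73, 0, 1],
  [0, 0, 0, 3.62, 2.73, 0, 1],
  [0, 0, 0, 3.62, 2.73, 0, 1],
  [0, 0, 0, 3.62, 2.73, 0, 1],
  [0, 0, 0, 3.62, 2.73, 0, 1],
  [0, 0, 0, 3.62, 2.73, 0, 1],
  [0, 0, 7.7, 0, 0, 0, 1],
  [0, 0, 7.7, 0, 0, 0, 1],
])

```text
clock: 1.3
tool_pos: [0.4913, 0.2257, 0.2372]
tcp_rot: [0.0, 0.943, -0.334, -0.0]
ft_force: [0.8, -0.0, -0.2]
grip_width: 1.0
grasp_force: 0.0
```

Call:
arm_command([
  [0, 0, 7.7, 0, 0, 0, 1],
  [0, 0, 7.7, 0, 0, 0, 1],
  [0, 0, 7.7, 0, 0, 0, 1],
  [0, 0, 7.7, 0, 0, 0, 1],
  [0, 0, 0, 0, 0, 3, 1],
  [0, 0, 0, 0, 0, 3, 1],
  [0, 0, 0, 0, 0, 3, 1],
  [0, 0, 0, 0, 0, 3, 1],
  [0, 0, 0, 0, 0, 0, 1],
  [0, 0, 0, 0, 0, 0, 1],
])

```text
clock: 2.3
tool_pos: [0.4909, 0.2273, 0.1177]
tcp_rot: [0.001, 0.823, -0.569, 0.0]
ft_force: [-0.3, 0.7, 2.0]
grip_width: 0.997
grasp_force: 0.0
```

```bash
cat >> h.py <<'E'
def togo(p,ang):
    "shift (cm, tool axes) to world p and tool-z turn (deg) so that tool y lies along world angle ang (deg)"
    s=read_state();M=R.from_quat(np.roll(s["tcp_rot"],-1)).as_matrix()
    a=np.degrees(np.arctan2(M[1,1],M[0,1]));d=-((ang-a+90)%180-90)
    print("pos",s["tool_pos"].round(4),"shift",(M.T@(np.array(p)-s["tool_pos"])*100).round(2),"turn",round(d,1),"tilt",M[:,2].round(3),"F",s["ft_force"].round(1),"w",(s["grip_width"]*88).round(1),"gf",s["grasp_force"],"t",s["clock"])
E
python3 - <<'E'
from h import *
togo([.491,.227,.018],20.5)
cv2.imwrite("pics/s2.png",cv2.resize(get_image("side")[190:310,220:380],None,fx=5,fy=5,interpolation=2)[:,:,::-1])
E
```

```text
Traceback (most recent call last):
  File "h.py", line 31, in togo
    print("pos",s["tool_pos"].round(4),"shift",(M.T@(np.array(p)-s["tool_pos"])*100).round(2),"turn",round(d,1),"tilt",M[:,2].round(3),"F",s["ft_force"].round(1),"w",(s["grip_width"]*88).round(1),"gf",s["grasp_force"],"t",s["clock"])
                                                                                                                                                                      ^^^^^^^^^^^^^^^^^^^^^^^^^^
AttributeError: 'float' object has no attribute 'round'
```

```bash
sed -i 's/(s\["grip_width"\]\*88).round(1)/round(s["grip_width"]*88,1)/' h.py
python3 - <<'E'
from h import *
togo([.491,.227,.018],20.5)
cv2.imwrite("pics/s2.png",cv2.resize(get_image("side")[190:310,220:380],None,fx=5,fy=5,interpolation=2)[:,:,::-1])
E
```

```text
pos [0.4909 0.2273 0.1177] shift [ 0.02 -0.01  9.97] turn 0.2 tilt [-0.001 -0.001 -1.   ] F [-0.3  0.7  2. ] w 87.7 gf 0.0 t 2.3
```

View pics/s2.png

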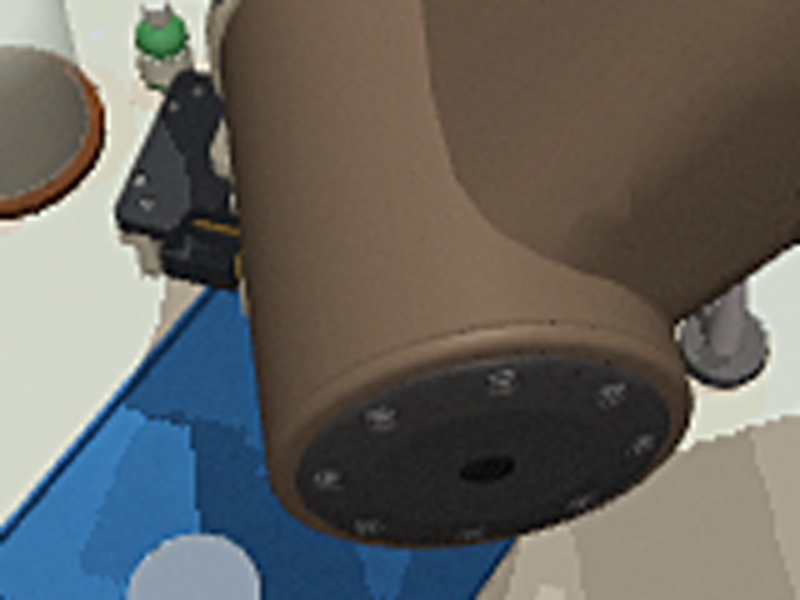

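The wrist hides the block at about (450,400), so this view is no help. The earlier two-view fit agreed well, so I'll descend on that.

Call:
arm_command([
  [0, 0, 0, 0, 0, 2.5, 1],
  [0, 0, 0, 0, 0, 2.5, 1],
  [0, 0, 0, 0, 0, 2, 1],
  [0, 0, 0, 0, 0, 1.5, 1],
  [0, 0, 0, 0, 0, 1, 1],
  [0, 0, 0, 0, 0, 0.4, 1],
  [0, 0, 0, 0, 0, 0, -0.2],
  [0, 0, 0, 0, 0, 0, -0.2],
  [0, 0, 0, 0, 0, 0, -0.2],
  [0, 0, 0, 0, 0, 0, -0.2],
  [0, 0, 0, 0, 0, 0, -0.2],
  [0, 0, 0, 0, 0, 0, -0.2],
], squeeze=20)

```text
clock: 3.55
tool_pos: [0.4909, 0.2275, 0.0187]
tcp_rot: [-0.0, 0.822, -0.569, 0.0]
ft_force: [-0.5, 0.3, 3.5]
grip_width: 0.523
grasp_force: 20.0
```

Call:
arm_command([
  [0, 0, 0, 0, 0, 0, -0.2],
  [0, 0, 0, 0, 0, 0, -0.2],
  [0, 0, 0, 0, 0, 0, -0.2],
  [0, 0, 0, 0, 0, 0, -0.2],
])

```text
clock: 3.95
tool_pos: [0.4909, 0.2275, 0.0188]
tcp_rot: [-0.0, 0.822, -0.569, 0.0]
ft_force: [-1.8, 0.2, 5.5]
grip_width: 0.519
grasp_force: 20.0
```

Call:
arm_command([
  [0, 0, 0, 0, 0, -1.5, -0.2],
  [0, 0, 0, 0, 0, -3, -0.2],
  [0, 0, 0, 0, 0, -4, -0.2],
  [0, 0, 0, 0, 0, -3, -0.2],
  [0, 0, 0, 0, 0, -1.5, -0.2],
  [0, 0, 8, 0, 0, 0, -0.2],
  [0, 0, 8, 0, 0, 0, -0.2],
  [0, 0, 8, 0, 0, 0, -0.2],
  [0, 0, 8, 0, 0, 0, -0.2],
  [0, 0, 0, 0, 0, 0, -0.2],
])

```text
clock: 4.95
tool_pos: [0.4906, 0.2272, 0.1481]
tcp_rot: [-0.0, -0.633, 0.774, 0.0]
ft_force: [-0.2, -0.0, -0.4]
grip_width: 0.525
grasp_force: 20.0
```

Run:
```python
from h import *
togo([.5532,.0449,.150],np.degrees(-.2033))
```

```text
pos [0.4906 0.2272 0.1481] shift [16.63 -9.76 -0.18] turn 0.2 tilt [-0.001 -0.    -1.   ] F [-0.2 -0.  -0.4] w 46.2 gf 20.00155057381562 t 4.95
```

Call:
arm_command([
  [0, 0, 0, 2.13, -1.26, 0, -0.2],
  [0, 0, 0, 3.5, -2, 0, -0.2],
  [0, 0, 0, 3.5, -2, 0, -0.2],
  [0, 0, 0, 3.5, -2.5, 0, -0.2],
  [0, 0, 0, 2.5, -1.2, 0, -0.2],
  [0, 0, 0, 1.5, -0.8, 0, -0.2],
  [0, 0, 0, 0, 0, 2, -0.2],
  [0, 0, 0, 0, 0, 2, -0.2],
  [0, 0, 0, 0, 0, 1, -0.2],
  [0, 0, 0, 0, 0, 0, -0.2],
  [0, 0, 0, 0, 0, 0, -0.2],
])

```text
clock: 6.05
tool_pos: [0.5541, 0.0454, 0.0989]
tcp_rot: [-0.0, -0.635, 0.773, -0.0]
ft_force: [0.4, 0.1, -1.5]
grip_width: 0.521
grasp_force: 20.0
```

Run:
```python
from h import *
togo([.5532,.0449,.045],np.degrees(-.2033))
a=get_image("top")[160:250,270:390][:,:,::-1];b=get_image("side")[150:260,280:400][:,:,::-1]
cv2.imwrite("pics/p3.png",np.hstack([cv2.convertScaleAbs(cv2.resize(x[:90],None,fx=3.3,fy=3.3,interpolation=2),alpha=1.5) for x in(a,b)]))
```

```text
pos [0.5541 0.0454 0.0989] shift [0.06 0.08 5.39] turn 0.4 tilt [ 0. -0. -1.] F [ 0.4  0.1 -1.5] w 45.8 gf 19.999837481209397 t 6.05
```

View pics/p3.png

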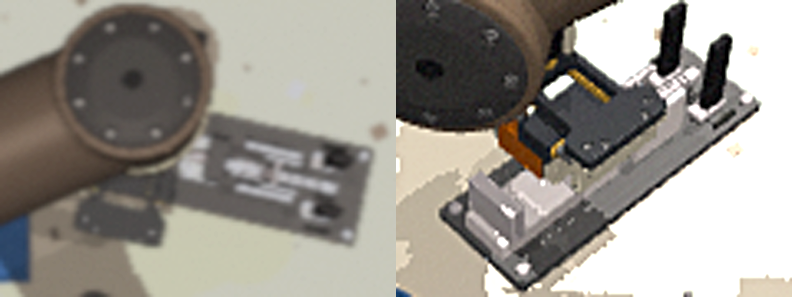

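The side view shows the amber block held at about (520,145), above the bed and between the stop and the jaw. The alignment looks right, so I'll lower it.

Call:
arm_command([
  [0, 0, 0.4, 0.06, 0.08, 2, -0.2],
  [0, 0, 0, 0, 0, 1.5, -0.2],
  [0, 0, 0, 0, 0, 1, -0.2],
  [0, 0, 0, 0, 0, 0.5, -0.2],
  [0, 0, 0, 0, 0, 0.2, -0.2],
  [0, 0, 0, 0, 0, 0.1, -0.2],
  [0, 0, 0, 0, 0, 0.1, -0.2],
  [0, 0, 0, 0, 0, 0, -0.2],
])

```text
clock: 6.95
tool_pos: [0.5532, 0.0448, 0.0449]
tcp_rot: [0.0, -0.631, 0.776, -0.0]
ft_force: [-0.0, -0.1, -0.9]
grip_width: 0.519
grasp_force: 20.0
```

Call:
arm_command([
  [0, 0, 0, 0, 0, 0.1, -0.2],
  [0, 0, 0, 0, 0, 0, -0.2],
])

```text
clock: 7.15
tool_pos: [0.5532, 0.0449, 0.0447]
tcp_rot: [0.0, -0.631, 0.776, -0.0]
ft_force: [-2.9, 0.5, 8.7]
grip_width: 0.526
grasp_force: 20.0
```

Call:
arm_command([
  [0, 0, 0, 0, 0, 0, 0.15],
  [0, 0, 0, 0, 0, 0, 0.3],
  [0, 0, 0, 0, 0, 0, 1],
  [0, 0, 0, 0, 0, 0, 1],
  [0, 0, 0, 0, 0, 0, 1],
  [0, 0, 0, 0, 0, -2, 1],
  [0, 0, 0, 0, 0, -3, 1],
  [0, 0, 0, 0, 0, -3, 1],
  [0, 0, 0, 0, 0, -2, 1],
  [0, 0, 0, 0, 0, 0, 1],
])

```text
clock: 8.15
tool_pos: [0.5548, 0.0453, 0.1468]
tcp_rot: [0.003, -0.631, 0.776, -0.001]
ft_force: [-0.6, -0.2, -0.1]
grip_width: 0.998
grasp_force: 0.0
```

Run:
```python
from h import *
togo([.5159,-.1363,.145],np.degrees(-.2033))
```

```text
pos [0.5548 0.0453 0.1468] shift [18.57  0.12  0.13] turn -0.1 tilt [ 0.005  0.002 -1.   ] F [-0.6 -0.2 -0.1] w 87.8 gf 0.0 t 8.15
```

Call:
arm_command([
  [0, 0, 0, 2, 0, 0, 1],
  [0, 0, 0, 3.5, 0, 0, 1],
  [0, 0, 0, 4, 0, 0, 1],
  [0, 0, 0, 4, 0, 0, 1],
  [0, 0, 0, 3, 0, 0, 1],
  [0, 0, 0, 2, 0, 0, 1],
  [0, 0, 0, 0, 0, 0, 1],
  [0, 0, 0, 0, 0, 0, 1],
])

```text
clock: 8.95
tool_pos: [0.515, -0.1367, 0.143]
tcp_rot: [-0.0, -0.631, 0.776, 0.0]
ft_force: [-0.5, 1.2, -0.2]
grip_width: 0.998
grasp_force: 0.0
```

Run:
```python
from h import *
togo([.5159,-.1363,.072],np.degrees(-.2033))
a=get_image("top")[160:250,270:390][:,:,::-1];b=get_image("side")[140:245,280:400][:,:,::-1]
cv2.imwrite("pics/a4.png",a);cv2.imwrite("pics/p4.png",np.hstack([cv2.convertScaleAbs(cv2.resize(x[:105],None,fx=4,fy=4,interpolation=2)[:360,:400],alpha=al) for x,al in((a,1.7),(b,1.1))]))
```

```text
pos [ 0.515  -0.1367  0.143 ] shift [-0.05 -0.09  7.1 ] turn -0.2 tilt [-0.001  0.    -1.   ] F [-0.5  1.2 -0.2] w 87.8 gf 0.0 t 8.95
```

View pics/p4.png

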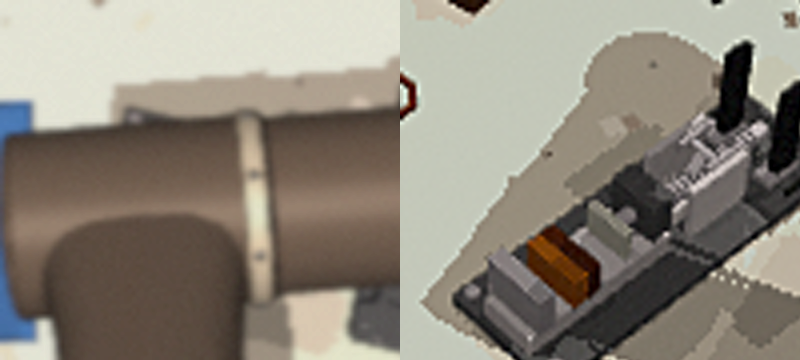

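The side view shows the block lying squarely across the bed at about (565,265) in the crop, between the stop (520,290) and the white pad (610,225). I'll go down over the handles.

Call:
arm_command([
  [0, 0, 0, -0.05, -0.1, 1, 1],
  [0, 0, 0, 0, 0, 2, 1],
  [0, 0, 0, 0, 0, 2, 1],
  [0, 0, 0, 0, 0, 1.5, 1],
  [0, 0, 0, 0, 0, 0.6, 1],
  [0, 0, 0, 0, 0, 0, 1],
  [0, 0, 0, 0, 0, 0, 0.5],
  [0, 0, 0, 0, 0, 0, 0.5],
  [0, 0, 0, 0, 0, 0, 0.5],
], squeeze=20)

```text
clock: 9.95
tool_pos: [0.5169, -0.136, 0.0733]
tcp_rot: [0.001, -0.631, 0.776, -0.0]
ft_force: [0.5, -0.2, -0.7]
grip_width: 0.792
grasp_force: 0.0
```

Run:
```python
from h import *
togo([.5159,-.1363,.072],np.degrees(-.2033))
a=get_image("top")[160:250,270:390][:,:,::-1];b=get_image("side")[140:245,280:400][:,:,::-1]
cv2.imwrite("pics/b5.png",b);cv2.imwrite("pics/p5.png",np.hstack([cv2.convertScaleAbs(cv2.resize(x[:105],None,fx=4,fy=4,interpolation=2)[:360,:400],alpha=al) for x,al in((a,1.7),(b,1.1))]))
P,c,y=clampfit()
for j in (0,.014,.044,.052):
  print(j,[ (proj("side",w(c,y,p))-[280,140]).round(1) for p in((.02,.003+j,.067),(.02,.023+j,.067),(0,.047+j,.056))])
```

```text
pos [ 0.5169 -0.136   0.0733] shift [0.05 0.1  0.13] turn -0.1 tilt [ 0.001  0.    -1.   ] F [ 0.5 -0.2 -0.7] w 69.7 gf 0.0 t 9.95
0 [array([57.6, 40.2]), array([52.2, 44.1]), array([50.7, 55.9])]
0.014 [array([53.8, 42.9]), array([48.3, 46.8]), array([46.8, 58.7])]
0.044 [array([45.5, 48.8]), array([39.9, 52.8]), array([38.3, 64.9])]
0.052 [array([43.3, 50.4]), array([37.6, 54.4]), array([36. , 66.5])]
```

View pics/p5.png

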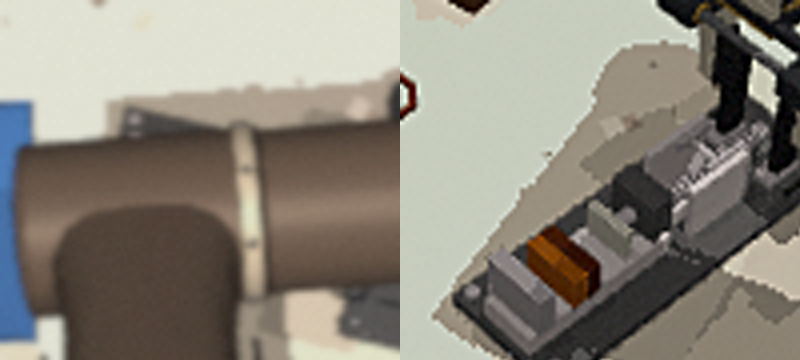

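The side crop shows one finger outside each handle, at about (712,50) and (795,90). The jaw is nearly fully back, with its front corner near (612,178). I'll make the first stroke.

Call:
arm_command([
  [0, 0, 0, 0, -0.1, 0.1, 0.3],
  [0, 0, 0, 0, 0, 0, 0.2],
  [0, 0, 0, 0, 0, 0, 0.1],
  [0, 0, 0, 0, 0, 0, 0],
  [0, 0, 0, 0, 0, 0, -0.1],
  [0, 0, 0, 0, 0, 0, -0.2],
  [0, 0, 0, 0, 0, 0, -0.32],
  [0, 0, 0, 0, 0, 0, -0.32],
  [0, 0, 0, 0, 0, 0, -0.32],
])

```text
clock: 10.95
tool_pos: [0.5172, -0.1364, 0.0717]
tcp_rot: [-0.0, -0.631, 0.776, 0.0]
ft_force: [-3.0, 0.8, 6.1]
grip_width: 0.349
grasp_force: 20.0
```

```bash
cat >> h.py <<'E'
def prof(img,off,z=.067,x=(-.015,.015),ys=np.arange(-.012,.09,.002)):
    P,c,y=clampfit();g=cv2.cvtColor(img,cv2.COLOR_BGR2GRAY).astype(np.float32)
    uv=np.array([[proj("side",w(c,y,(a,b,z)))-off for b in ys] for a in np.linspace(*x,7)],np.float32)
    return ys,cv2.remap(g,uv[...,0],uv[...,1],cv2.INTER_LINEAR).mean(0)
E
python3 - <<'E'
from h import *
togo([.5159,-.1363,.072],np.degrees(-.2033))
b=get_image("side")[140:245,280:400][:,:,::-1];cv2.imwrite("pics/b6.png",b)
for z in(.067,.056):
  ys,p=prof(cv2.imread("pics/b5.png"),[280,140],z);q=prof(b,[280,140],z)[1]
  print(z);print(np.c_[ys*1000,p,q].round(0).astype(int).tolist())
E
```

```text
pos [ 0.5172 -0.1364  0.0717] shift [ 0.02  0.13 -0.03] turn -0.1 tilt [-0. -0. -1.] F [-3.   0.8  6.1] w 30.7 gf 20.000019371509552 t 10.95
0.067
[[-12, 92, 89], [-10, 87, 91], [-8, 92, 92], [-6, 91, 87], [-4, 87, 86], [-2, 88, 81], [0, 87, 80], [2, 62, 76], [4, 43, 72], [6, 40, 72], [8, 42, 70], [10, 44, 71], [12, 44, 71], [14, 44, 67], [16, 44, 54], [18, 44, 45], [20, 44, 42], [22, 38, 42], [24, 33, 44], [26, 34, 45], [28, 35, 44], [30, 39, 44], [32, 48, 45], [34, 59, 44], [36, 63, 38], [38, 60, 33], [40, 63, 32], [42, 80, 35], [44, 105, 44], [46, 112, 52], [48, 110, 58], [50, 95, 64], [52, 80, 64], [54, 77, 66], [56, 77, 81], [58, 73, 106], [60, 71, 114], [62, 71, 116], [64, 78, 98], [66, 89, 81], [68, 94, 75], [70, 91, 75], [72, 93, 76], [74, 94, 74], [76, 79, 60], [78, 44, 38], [80, 28, 27], [82, 25, 26], [84, 26, 27], [86, 26, 27], [88, 37, 37]]
0.056
[[-12, 90, 87], [-10, 88, 84], [-8, 94, 85], [-6, 81, 89], [-4, 57, 80], [-2, 44, 81], [0, 42, 82], [2, 41, 78], [4, 42, 79], [6, 41, 79], [8, 42, 67], [10, 42, 52], [12, 42, 43], [14, 41, 42], [16, 35, 42], [18, 32, 43], [20, 32, 43], [22, 31, 43], [24, 39, 42], [26, 50, 43], [28, 56, 42], [30, 56, 37], [32, 56, 33], [34, 61, 31], [36, 91, 32], [38, 116, 42], [40, 116, 50], [42, 118, 56], [44, 102, 59], [46, 87, 60], [48, 83, 69], [50, 81, 89], [52, 79, 114], [54, 76, 117], [56, 77, 120], [58, 85, 104], [60, 99, 88], [62, 105, 82], [64, 103, 79], [66, 104, 82], [68, 103, 79], [70, 79, 60], [72, 41, 34], [74, 25, 25], [76, 25, 26], [78, 25, 25], [80, 25, 25], [82, 35, 35], [84, 56, 56], [86, 64, 64], [88, 65, 64]]
```

Call:
arm_command([
  [0, 0, 0, 0, 0, 0, 0.1],
  [0, 0, 0, 0, 0, 0, 0.55],
  [0, 0, 0, 0, 0, 0, 0.55],
  [0, 0, 0, 0, 0, 0, 0.55],
  [0, 0, 0, 0, 0, 0, 0.55],
  [0, 0, 0, 0, 0, 0, 0.55],
])

```text
clock: 11.6
tool_pos: [0.5179, -0.1363, 0.0715]
tcp_rot: [0.0, -0.631, 0.776, -0.0]
ft_force: [-0.4, 0.0, -0.3]
grip_width: 0.766
grasp_force: 0.0
```

Call:
arm_command([
  [0, 0, 0, 0, 0.1, 0, 0.3],
  [0, 0, 0, 0, 0, 0, 0.2],
  [0, 0, 0, 0, 0, 0, 0.1],
  [0, 0, 0, 0, 0, 0, 0],
  [0, 0, 0, 0, 0, 0, -0.1],
  [0, 0, 0, 0, 0, 0, -0.2],
  [0, 0, 0, 0, 0, 0, -0.32],
  [0, 0, 0, 0, 0, 0, -0.32],
  [0, 0, 0, 0, 0, 0, -0.32],
])

```text
clock: 12.5
tool_pos: [0.5172, -0.1362, 0.0717]
tcp_rot: [0.0, -0.631, 0.776, -0.0]
ft_force: [5.2, -1.7, -3.5]
grip_width: 0.347
grasp_force: 20.0
```

```bash
cat >> h.py <<'E'
def edges(b):
    ys=np.arange(-.006,.1,.0005);p=prof(b,[280,140],.067,ys=ys)[1]
    i=np.where(p<57)[0];i=i[0]                       # jaw's rear top edge
    f=[k for k in range(i,len(p)) if p[k]>85]        # pad plate's upper rear edge
    r=[k for k in range(f[0],len(p)) if p[k]<50]       # block's near edge
    return (ys[[i,f[0],r[0]]]*1000).round(1)
def look(n):
    togo([.5162,-.1363,.072],np.degrees(-.2033))
    b=get_image("side")[140:245,280:400][:,:,::-1];cv2.imwrite(f"pics/b{n}.png",b);e=edges(b)
    print("rear,padrear,block",e,"pad rel jaw",e[1]-e[0])
E
python3 - <<'E'
from h import *
for n in(5,6):print(edges(cv2.imread(f"pics/b{n}.png")))
look(7)
E
```

```text
[ 2.5 42.5 78. ]
[16.  56.5 77. ]
pos [ 0.5172 -0.1362  0.0717] shift [ 0.03  0.09 -0.03] turn -0.1 tilt [ 0.001 -0.    -1.   ] F [ 5.2 -1.7 -3.5] w 30.5 gf 19.99527007341385 t 12.5
rear,padrear,block [21.5 68.  78. ] pad rel jaw 46.5
```

Call:
arm_command([
  [0, 0, 0, 0, 0, 0, 0.1],
  [0, 0, 0, 0, 0, 0, 0.55],
  [0, 0, 0, 0, 0, 0, 0.55],
  [0, 0, 0, 0, 0, 0, 0.55],
  [0, 0, 0, 0, 0, 0, 0.55],
  [0, 0, 0, 0, 0, 0, 0.55],
])

```text
clock: 13.15
tool_pos: [0.5153, -0.1361, 0.0713]
tcp_rot: [-0.001, -0.631, 0.776, 0.001]
ft_force: [0.4, -0.3, 0.0]
grip_width: 0.766
grasp_force: 0.0
```

Call:
arm_command([
  [0, 0, 0, 0, 0.1, 0, 0.3],
  [0, 0, 0, 0, 0, 0, 0.2],
  [0, 0, 0, 0, 0, 0, 0.1],
  [0, 0, 0, 0, 0, 0, 0],
  [0, 0, 0, 0, 0, 0, -0.1],
  [0, 0, 0, 0, 0, 0, -0.2],
  [0, 0, 0, 0, 0, 0, -0.32],
  [0, 0, 0, 0, 0, 0, -0.32],
  [0, 0, 0, 0, 0, 0, -0.32],
])

```text
clock: 14.05
tool_pos: [0.5171, -0.1362, 0.0719]
tcp_rot: [0.001, -0.631, 0.776, -0.001]
ft_force: [6.9, -4.2, -4.3]
grip_width: 0.346
grasp_force: 20.0
```

Run:
```python
from h import *
look(8)
Y=np.arange(0,.11,.002)
print(np.c_[Y*1000,*[prof(cv2.imread(f"pics/b{n}.png"),[280,140],ys=Y)[1] for n in (7,8)]].round(0).astype(int).tolist())
```

```text
pos [ 0.5171 -0.1362  0.0719] shift [ 0.03  0.09 -0.01] turn -0.1 tilt [ 0.003 -0.    -1.   ] F [ 6.9 -4.2 -4.3] w 30.4 gf 19.99446541070938 t 14.05
rear,padrear,block [21.5 79.5 89.5] pad rel jaw 58.0
[[0, 81, 80], [2, 75, 76], [4, 71, 71], [6, 72, 72], [8, 69, 70], [10, 70, 70], [12, 70, 70], [14, 68, 68], [16, 67, 66], [18, 66, 65], [20, 61, 61], [22, 55, 54], [24, 58, 55], [26, 56, 56], [28, 51, 72], [30, 45, 81], [32, 42, 80], [34, 43, 83], [36, 45, 85], [38, 44, 80], [40, 44, 65], [42, 44, 48], [44, 44, 42], [46, 44, 42], [48, 38, 45], [50, 31, 45], [52, 33, 45], [54, 34, 45], [56, 40, 46], [58, 53, 45], [60, 60, 38], [62, 60, 32], [64, 61, 31], [66, 66, 35], [68, 87, 46], [70, 116, 57], [72, 120, 59], [74, 120, 61], [76, 88, 64], [78, 44, 74], [80, 26, 97], [82, 25, 116], [84, 27, 125], [86, 26, 125], [88, 34, 80], [90, 57, 36], [92, 66, 24], [94, 68, 27], [96, 68, 28], [98, 69, 27], [100, 58, 39], [102, 43, 62], [104, 41, 67], [106, 42, 67], [108, 41, 68]]
```

Call:
arm_command([
  [0, 0, 0, 0, 0, 0, 0.1],
  [0, 0, 0, 0, 0, 0, 0.55],
  [0, 0, 0, 0, 0, 0, 0.55],
  [0, 0, 0, 0, 0, 0, 0.55],
  [0, 0, 0, 0, 0, 0, 0.55],
  [0, 0, 0, 0, 0, 0, 0.55],
])

```text
clock: 14.7
tool_pos: [0.5143, -0.1359, 0.0713]
tcp_rot: [-0.001, -0.631, 0.776, 0.001]
ft_force: [-0.7, -0.1, -0.2]
grip_width: 0.765
grasp_force: 0.0
```

Call:
arm_command([
  [0, 0, 0, 0, 0.1, 0, 0.3],
  [0, 0, 0, 0, 0, 0, 0.2],
  [0, 0, 0, 0, 0, 0, 0.1],
  [0, 0, 0, 0, 0, 0, 0],
  [0, 0, 0, 0, 0, 0, -0.1],
  [0, 0, 0, 0, 0, 0, -0.2],
  [0, 0, 0, 0, 0, 0, -0.32],
  [0, 0, 0, 0, 0, 0, -0.32],
  [0, 0, 0, 0, 0, 0, -0.32],
], squeeze=25)

```text
clock: 15.6
tool_pos: [0.5171, -0.1361, 0.0719]
tcp_rot: [0.002, -0.631, 0.776, -0.002]
ft_force: [11.8, -6.4, -8.5]
grip_width: 0.344
grasp_force: 22.8
```

Run:
```python
from h import *
look(9)
Y=np.arange(.04,.12,.002)
print(np.c_[Y*1000,*[prof(cv2.imread(f"pics/b{n}.png"),[280,140],ys=Y)[1] for n in (8,9)]].round(0).astype(int).tolist())
b=cv2.imread("pics/b9.png")[20:105];cv2.imwrite("pics/p9.png",cv2.resize(b,None,fx=6.5,fy=6.5,interpolation=2))
```

```text
pos [ 0.5171 -0.1361  0.0719] shift [ 0.04  0.08 -0.01] turn -0.1 tilt [ 0.005 -0.001 -1.   ] F [11.8 -6.4 -8.5] w 30.3 gf 22.81932234764099 t 15.6
rear,padrear,block [21.5 85.  94.5] pad rel jaw 63.5
[[40, 65, 82], [42, 48, 81], [44, 42, 82], [46, 42, 84], [48, 45, 81], [50, 45, 72], [52, 45, 54], [54, 45, 43], [56, 46, 44], [58, 45, 45], [60, 38, 47], [62, 32, 48], [64, 31, 47], [66, 35, 47], [68, 46, 48], [70, 57, 43], [72, 59, 34], [74, 61, 32], [76, 64, 33], [78, 74, 38], [80, 97, 52], [82, 116, 56], [84, 125, 71], [86, 125, 111], [88, 80, 125], [90, 36, 131], [92, 24, 104], [94, 27, 56], [96, 28, 27], [98, 27, 25], [100, 39, 29], [102, 62, 27], [104, 67, 34], [106, 67, 58], [108, 68, 69], [110, 65, 66], [112, 62, 72], [114, 98, 104], [116, 119, 119], [118, 118, 118]]
```

View pics/p9.png

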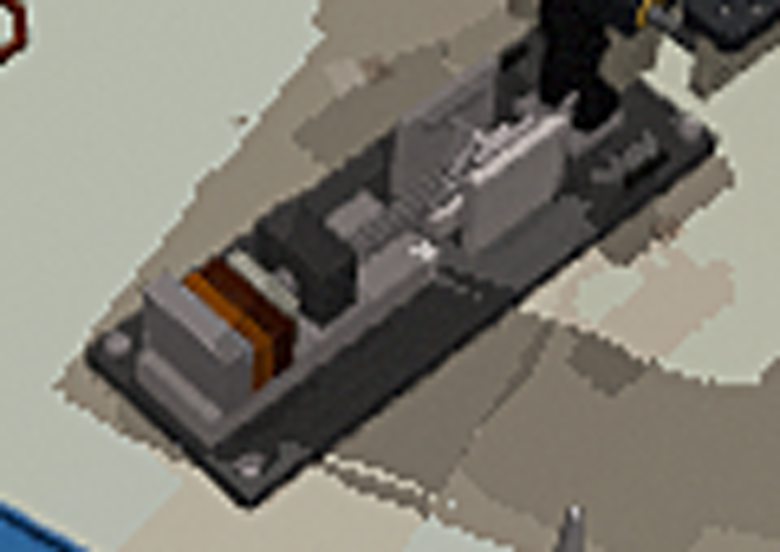

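The view shows the block against the stop at about (230,320), the pad plate at (265,280) and a shortened plunger gap to the jaw. The profile gives about 5.5–6 mm of compression at full squeeze. I'll release and make one more, partial stroke to reach about 8 mm.

Call:
arm_command([
  [0, 0, 0, 0, 0, 0, 0.1],
  [0, 0, 0, 0, 0, 0, 0.55],
  [0, 0, 0, 0, 0, 0, 0.55],
  [0, 0, 0, 0, 0, 0, 0.55],
  [0, 0, 0, 0, 0, 0, 0.55],
  [0, 0, 0, 0, 0, 0, 0.55],
])

```text
clock: 16.25
tool_pos: [0.5138, -0.1356, 0.0714]
tcp_rot: [-0.0, -0.631, 0.776, 0.0]
ft_force: [0.7, 1.6, 0.5]
grip_width: 0.768
grasp_force: 0.5
```

```bash
cat >> h.py <<'E'
def shift(n,ref=9):
    "jaw and block/pad travel in mm against picture ref, by 1-D matching of the profiles"
    ys=np.arange(.03,.12,.00025);A=prof(cv2.imread(f"pics/b{ref}.png"),[280,140],ys=ys)[1];B=prof(cv2.imread(f"pics/b{n}.png"),[280,140],ys=ys)[1]
    out=[]
    for lo,hi in((.047,.078),(.082,.097)):
        i,j=np.searchsorted(ys,[lo,hi]);e=[(np.mean((A[i:j]-B[i+k:j+k])**2),k*.25) for k in range(-56,48)]
        out.append(min(e))
    print(n,"jaw, block shift",out)
E
python3 - <<'E'
from h import *
look(10)
for n in(8,10):shift(n)
E
```

```text
pos [ 0.5138 -0.1356  0.0714] shift [ 0.02 -0.25 -0.06] turn -0.1 tilt [-0.001  0.    -1.   ] F [0.7 1.6 0.5] w 67.5 gf 0.5215097218751907 t 16.25
rear,padrear,block [22.  42.  48.5] pad rel jaw 20.0Traceback (most recent call last):
  File "<stdin>", line 3, in <module>
  File "h.py", line 48, in shift
    ys=np.arange(.03,.12,.00025);A=prof(cv2.imread(f"pics/b{ref}.png"),[280,140],ys=ys)[1];B=prof(cv2.imread(f"pics/b{n}.png"),[280,140],ys=ys)[1]
                                   ~~~~^^^^^^^^^^^^^^^^^^^^^^^^^^^^^^^^^^^^^^^^^^^^^^^^
  File "h.py", line 34, in prof
    uv=np.array([[proj("side",w(c,y,(a,b,z)))-off for b in ys] for a in np.linspace(*x,7)],np.float32)
                  ~~~~^^^^^^^^^^^^^^^^^^^^^^^
  File "h.py", line 8, in proj
    f,cx,cy,T=cam(n);q=T[:3,:3]@np.asarray(p,float)+T[:3,3]
              ~~~^^^
  File "h.py", line 5, in cam
    c=camera_info(n);f=200/np.tan(np.radians(c["vertical_fov"]/2))
ValueError: time passes only in moves, steps and waits
```

Call:
arm_command([
  [0, 0, 0, 0, 0.1, 0, 0.3],
  [0, 0, 0, 0, 0, 0, 0.2],
  [0, 0, 0, 0, 0, 0, 0.1],
  [0, 0, 0, 0, 0, 0, 0],
  [0, 0, 0, 0, 0, 0, 0],
  [0, 0, 0, 0, 0, 0, 0],
])

```text
clock: 16.9
tool_pos: [0.5171, -0.136, 0.0719]
tcp_rot: [0.002, -0.631, 0.775, -0.002]
ft_force: [14.4, -8.3, -10.9]
grip_width: 0.505
grasp_force: 8.9
```

Run:
```python
from h import *
look(11)
shift(11)
```

```text
pos [ 0.5171 -0.136   0.0719] shift [ 0.05  0.08 -0.01] turn -0.0 tilt [ 0.006 -0.001 -1.   ] F [ 14.4  -8.3 -10.9] w 44.4 gf 8.892557490617037 t 16.9
rear,padrear,block [22.  85.  94.5] pad rel jaw 63.0Traceback (most recent call last):
  File "<stdin>", line 3, in <module>
  File "h.py", line 48, in shift
    ys=np.arange(.03,.12,.00025);A=prof(cv2.imread(f"pics/b{ref}.png"),[280,140],ys=ys)[1];B=prof(cv2.imread(f"pics/b{n}.png"),[280,140],ys=ys)[1]
                                   ~~~~^^^^^^^^^^^^^^^^^^^^^^^^^^^^^^^^^^^^^^^^^^^^^^^^
  File "h.py", line 34, in prof
    uv=np.array([[proj("side",w(c,y,(a,b,z)))-off for b in ys] for a in np.linspace(*x,7)],np.float32)
                  ~~~~^^^^^^^^^^^^^^^^^^^^^^^
  File "h.py", line 8, in proj
    f,cx,cy,T=cam(n);q=T[:3,:3]@np.asarray(p,float)+T[:3,3]
              ~~~^^^
  File "h.py", line 5, in cam
    c=camera_info(n);f=200/np.tan(np.radians(c["vertical_fov"]/2))
ValueError: time passes only in moves, steps and waits
```

```bash
sed -i 's/^def cam(n):/import functools\n@functools.lru_cache(None)\ndef cam(n):/' h.py; sed -i 's/P,c,y=clampfit();g=/P,c,y=CL;g=/' h.py; echo 'CL=clampfit()' >> h.py
python3 - <<'E'
from h import *
for n in(8,10,11):shift(n)
Y=np.arange(.04,.12,.002)
print(np.c_[Y*1000,*[prof(cv2.imread(f"pics/b{n}.png"),[280,140],ys=Y)[1] for n in (9,10,11)]].round(0).astype(int).tolist())
E
```

```text
8 jaw, block shift [(np.float32(2.3825543), -10.75), (np.float32(37.200794), -5.0)]
10 jaw, block shift [(np.float32(2.1788087), -3.75), (np.float32(4.4643154), 0.0)]
11 jaw, block shift [(np.float32(0.8772813), -0.75), (np.float32(1.8939623), 0.0)]
[[40, 82, 81, 84], [42, 81, 85, 82], [44, 82, 86, 84], [46, 84, 74, 85], [48, 81, 53, 79], [50, 72, 43, 66], [52, 54, 43, 50], [54, 43, 44, 42], [56, 44, 47, 44], [58, 45, 48, 47], [60, 47, 47, 47], [62, 48, 47, 47], [64, 47, 47, 47], [66, 47, 43, 47], [68, 48, 33, 46], [70, 43, 32, 39], [72, 34, 32, 32], [74, 32, 35, 32], [76, 33, 51, 36], [78, 38, 63, 45], [80, 52, 66, 56], [82, 56, 62, 59], [84, 71, 75, 73], [86, 111, 111, 110], [88, 125, 127, 125], [90, 131, 132, 131], [92, 104, 105, 106], [94, 56, 56, 56], [96, 27, 28, 29], [98, 25, 25, 26], [100, 29, 29, 29], [102, 27, 29, 28], [104, 34, 35, 34], [106, 58, 59, 58], [108, 69, 69, 69], [110, 66, 67, 67], [112, 72, 74, 74], [114, 104, 105, 105], [116, 119, 119, 118], [118, 118, 119, 117]]
```

Call:
arm_command([
  [0, 0, 0, 0, -0.1, 0, -0.03],
  [0, 0, 0, 0, -0.1, 0, -0.06],
  [0, 0, 0, 0, -0.1, 0, -0.09],
  [0, 0, 0, 0, 0, 0, -0.12],
  [0, 0, 0, 0, 0, 0, -0.14],
  [0, 0, 0, 0, 0, 0, -0.14],
  [0, 0, 0, 0, 0, 0, -0.14],
  [0, 0, 0, 0, 0, 0, -0.14],
], squeeze=30)

```text
clock: 17.75
tool_pos: [0.5172, -0.1361, 0.0718]
tcp_rot: [0.001, -0.631, 0.776, -0.001]
ft_force: [5.6, -1.2, -1.4]
grip_width: 0.432
grasp_force: 11.0
```

Run:
```python
from h import *
look(12);shift(12);shift(12,11)
```

```text
pos [ 0.5172 -0.1361  0.0718] shift [ 0.04  0.09 -0.02] turn -0.1 tilt [ 0.002 -0.    -1.   ] F [ 5.6 -1.2 -1.4] w 38.0 gf 10.953032523393631 t 17.75
rear,padrear,block [21.5 85.  94.5] pad rel jaw 63.5
12 jaw, block shift [(np.float32(1.7036287), 2.0), (np.float32(6.176194), 0.0)]
12 jaw, block shift [(np.float32(2.0899613), 2.75), (np.float32(11.984272), 0.0)]
```

Call:
arm_command([
  [0, 0, 0, 0, 0, 0, -0.14],
  [0, 0, 0, 0, 0, 0, -0.14],
  [0, 0, 0, 0, 0, 0, -0.14],
  [0, 0, 0, 0, 0, 0, -0.14],
  [0, 0, 0, 0, 0, 0, -0.14],
])

```text
clock: 18.3
tool_pos: [0.5172, -0.1361, 0.0718]
tcp_rot: [0.001, -0.631, 0.776, -0.001]
ft_force: [5.3, -1.3, -0.5]
grip_width: 0.431
grasp_force: 10.9
```

Run:
```python
from h import *
look(13);shift(13);print(job_done())
```

```text
pos [ 0.5172 -0.1361  0.0718] shift [ 0.04  0.09 -0.02] turn -0.1 tilt [ 0.002 -0.    -1.   ] F [ 5.3 -1.3 -0.5] w 37.9 gf 10.929682105779648 t 18.3
rear,padrear,block [21.5 85.  94.5] pad rel jaw 63.5
13 jaw, block shift [(np.float32(1.7893236), 2.25), (np.float32(5.3770504), 0.0)]
the job is handed in; nothing more can be done
None
```

The job is handed in at 18.3 s: the block is clamped against the stop with the pad's spring pushed in about 8 of 16 mm (estimated from the side camera), and the arm is still holding the handles squeezed.

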